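# Mark a bottle in the pedal press

## Task

Stand the slim, tallest reagent bottle upright in the V cradle of the marking press and let go of it, then slide the press's raised guard fully down by its handle. Only with the guard down, press the pedal to its stop so that the stamp bears on the bottle, keep it there for a second, and let the pedal spring back. Leave the bottle standing in the cradle behind the lowered guard, and do not shift or tip the other things on the bench.

Things in the scene. Friction and masses are not known exactly. Their poses are not given: they have to be found in the camera images.
- bottle_slim: the bottle to mark: closed white reagent bottle, red cap, slimmest and tallest of three in one row with a beaker, any order, centres 70 to 115 mm apart along y. Body 54 mm diameter, narrowing to the shoulder below the cap; cap (tight, good to hold it by) 34 mm diameter, from 112 to 130 mm above the underside; total height 130 mm; 0.2 to 0.4 kg. Origin: centre of the underside, z up
- press: marking press, fixed. Origin on the bench; x axis to its back, y to its left, z up; pedal at the front. Places in this frame, mm: grey bed x -120 to 80, y -160 to 160, 12 thick; V cradle at the left (y 79 to 147, |x| up to 50, 90 above the bench); white housing at the right (x -50 to 55, y -155 to -70, 110 high); guard posts at x -95, y -34 and 134, 160 high. Open from above
- cradle_seat (a point): where the bottle stands: (0, 75, 12) of the press, on top of the bed; axes as the press. A 54 mm bottle centred here just touches both 45-degree faces of the V, which are on its +y side, open to -y; so set it down 1 to 3 mm towards -y; the stamp pushes it home
- stamp: rubber-faced stamp 36 mm square, centre 60 mm above the bench, on a ram from the housing; the pedal drives it about 34 mm in +y of the press. At rest its face is 25 mm from the side of a bottle in the seat; at the pedal's stop it bears on the bottle through a spring with 3 to 6 N. Origin: back of the stamp, 13 mm behind the face
- guard_handle (a point): centre of the guard's black handle bar: 80 mm long along the press's y, 14 mm thick in x, 18 mm high, on two stems that leave 31 mm free under the bar; at (-95, 50) of the press, 145 mm above the bench when the guard is fully down
- guard (a joint): height of the clear, aluminium-framed guard (150 mm wide, 91 mm high, slides vertically between the posts) above its lowest position, m: 0 = fully down, 0.09 = top. Starts at 0.06 to 0.09. Friction (5 N) holds it where it is left; moving it down takes about 3 to 5 N, up 8 to 10 N
- pedal_pad (a point): centre of the top of the pedal's ribbed pad (76 mm in x, 70 mm in y), at (-160, -110, 60) of the press at rest; hinge axis along the press's y, 90 mm behind this point (x -70, z 54). At the stop the point is 22 mm lower and 2 mm farther back
- pedal (a joint): pedal angle, rad: 0 = at rest, grows as the pad is pressed down, 0.25 = stop. Springs back by itself. At the pad's centre it needs about 3 N to start and 11 to 16 N to sit on the stop
- bottle_wide: white reagent bottle with a blue cap, 62 mm diameter, 125 mm high, bystander. Origin: centre of the underside
- bottle_short: brown reagent bottle with a black cap, 58 mm diameter, 118 mm high, bystander. Origin: centre of the underside
- beaker: clear beaker 59 mm wide, 72 mm high, bystander. Origin: centre of the underside
- strip_box: small carton 82 x 38 x 20 mm lying near the bench's front edge, bystander. Origin: centre of the underside
- filter_flask: fixed flask with a funnel in its neck, tall obstacle behind the row of bottles: 130 mm wide at the foot, 90 mm at the funnel, 296 mm high in all. Origin: centre of the underside
Mind the look-alikes: they are no part of the job. Leave any purple look-alike of the bottle_slim alone.

How it is judged (in metres and radians):
On the way, in this order (a step that is already met when the one before it is completed fails the run):
1. the slim bottle stands upright in the cradle and has been let go (horizontal distance between bottle_slim and cradle_seat below 0.015 m and angle between bottle_slim's own z axis and vertical below 0.12 rad and height (world z) of bottle_slim below 0.022 m and contact force between the fingers and bottle_slim below 0.05 N), for 0.2 s.
2. the guard is fully down (horizontal distance between bottle_slim and cradle_seat below 0.015 m and angle between bottle_slim's own z axis and vertical below 0.12 rad and height (world z) of bottle_slim below 0.022 m and value of joint guard below 0.006 m), for 0.2 s.
3. the pedal is held on its stop, the stamp bearing on the bottle, guard down (all of step 2 and value of joint pedal above 0.235 rad and contact force between stamp and bottle_slim above 1 N), for 0.7 s.
At the end, for the whole second after the job is handed in: the slim bottle stands upright and at rest in the cradle (within 15 mm of the seat, tilted less than 0.12 rad), let go; the guard is within 6 mm of fully down; the pedal is back within 0.03 rad of rest (all of step 2 and contact force between the fingers and bottle_slim below 0.05 N and value of joint pedal below 0.03 rad and linear speed of bottle_slim below 0.02 m/s); the robot touches nothing.
It fails at once if the pedal is pressed (beyond 0.08 rad) while the guard is not down (more than 10 mm up) (value of joint pedal above 0.08 rad and value of joint guard above 0.01 m).
It fails at once if a bystander is shifted by more than 30 mm (distance of any of bottle_wide, bottle_short, beaker, strip_box from where it was at the start of the episode above 0.03 m).
It fails at once if a standing bystander is tipped by more than 0.5 rad (angle between any of bottle_wide, bottle_short, beaker's own z axis and vertical above 0.5 rad).
It also fails if it takes over 59 s, if anything falls off the work surface, if the arm or the gripper's body presses on something with over 40 N, if the wrist force passes 120 N, or if a joint passes its speed limit or range.

## Robot

A 6-joint arm with a two-finger parallel gripper is mounted at the origin on a cart in front of the work surface, level with it; the furniture and walls round the work are solid. World frame = base frame: x ahead of the robot, y to its left, z up, the work surface at z = 0. Lengths are in mm, angles in rad, forces in N, time in s.
With the tool pointing down it reaches from about 300 to 750 mm from the base axis. Payload 8.5 kg.
Tool frame: the origin (TCP) lies at the very end of the fingers, on their centre line; the grasp point (between the pads) lies 19 mm behind it; x points along the fingers, z is the direction in which the jaws open and shut, and the axes are right-handed (so a half turn about x gives the same grasp; the last joint's range is limited). The gripper opens to 85 mm and grips with 20 to 120 N. Pads are 22 mm wide; open, the fingers measure 114 mm over their backs; the gripper's body (76 mm by 85 mm) begins 54 mm behind the grasp point. The pads swing forward as they close: fully open they stand 13 mm farther back than shut.
Start: joints at [-1.471, 0.381, 1.297, -0, 1.464, -0.215], TCP at [170.288, -522.955, 207.422] pointing down, gripper open.
Joint ranges: [-3.11, 3.11], [-0.89, 2.33], [0.22, 2.48], [-1.42, 4.56], [0.17, 2.85], [-2.88, 2.88]. Speed limits (rad/s): [2.39, 2.39, 3.14, 3.14, 3.14, 3.14].

## Interface

Orientations are given as a rotation vector (axis times angle).
In Python, from plant import r, viewer, job_done gives the robot as it stands.
- The arm moves only by the shell command python3 -m crank 'ROWS' [FORCE]. ROWS is JSON, a list that holds one entry, the list of rows, each a list of 7 numbers: the shift along the tool's x, y, z in m, then the turn, a rotation vector about the tool's x, y, z in rad, then the opening, from -1 (shut) to 1 (fully open). In form: [[[tx, ty, tz, wx, wy, wz, claw], ...]]. A call has 1 to 12 rows; each row is the pose to reach, as a shift and turn from the pose commanded when the call began, along the tool's axes at that moment; what a row does not reach only later rows make up. A row lasts 1/10 s, in which the tool goes at most 50 mm and 8.59 degrees, less where a joint would pass 70% of its speed; a pose out of reach is approached as far as the arm can. A call with a gripper value outside its range is refused whole. The fingers move at their own pace and stop on an object; FORCE is the grip in N (left out, the last holds). Time passes only in rows, so rows that repeat a pose let the fingers close. It gives the time, the measured TCP pose, the force and the opening at its end, in the units of the state.
- r.observe(): the state, without advancing time (a new reading comes with each control period).
- viewer.get_image(name): name is "scene" or "top"; returns a dict with "color" (384x512x3 uint8, blue, green, red), "depth" (384x512 float32, mm along the optical axis (not along the pixel's ray), 0 where there is no reading), "vfov" (degrees; the focal length in pixels is half the picture's height over the tangent of half this angle, whatever the lens; pixels are square), "cx", "cy" (the principal point, pixels), "extrinsics" (4x4, takes a point from camera to world coordinates). Camera axes: x right, y down, z forward; pixel columns grow to the right and rows downward; lengths in mm; the calibration is good to about 2 mm. A picture is of the moment at which its call begins.
- job_done(): hands the job in, once; it reports no verdict.
The state is a dict: "time_s": time; "joint_positions": joint angles; "joint_vel": joint speeds; "joint_torque": joint torques, N m; "position": TCP position; "eef_rot": TCP orientation; "ft_force": force on the tool from outside, world axes, zero at the start; "moment": the same for the moment, N m; "opening": opening from 0.0 (shut) to 1.0 (fully open).
Only numpy, scipy, OpenCV 4.12 (cv2) and the standard library are available. Lean on these libraries where they do the work, as an engineer would, in place of code of your own. Each camera call takes 0.05 s, during which the arm holds its last target.

## Working session

There is one attempt and no reset: what is moved stays moved. The work goes in short steps, Python scripts to look and compute and a shell command to move; the robot and the scene stay as the last step left them, time stands still between calls to the robot, and variables do not carry over. Pictures are saved under pics/ and viewed, and the job is handed in when it is done.

```bash
mkdir -p pics; ls; cat > h.py <<'E'
import numpy as np, cv2
from plant import r, viewer, job_done
def get(n):
    d=viewer.get_image(n); d['f']=d['color'].shape[0]/2/np.tan(np.radians(d['vfov'])/2); d['E']=np.array(d['extrinsics']); return d
def pt(d,u,v,z=None):
    ray=np.array([(u-d['cx'])/d['f'],(v-d['cy'])/d['f'],1.])
    R,t=d['E'][:3,:3],d['E'][:3,3]
    if z is None: return R@(ray*d['depth'][int(round(v)),int(round(u))])+t
    w=R@ray; return t+w*(z-t[2])/w[2]
def cloud(d):
    h,w=d['depth'].shape; u,v=np.meshgrid(np.arange(w),np.arange(h))
    P=np.stack([(u-d['cx'])/d['f']*d['depth'],(v-d['cy'])/d['f']*d['depth'],d['depth']],-1)
    return P@d['E'][:3,:3].T+d['E'][:3,3]
E
python3 - <<'E'
from h import *
for n in ['scene','top']:
    d=get(n); cv2.imwrite(f'pics/{n}0.png',d['color']); np.savez(f'{n}0.npz',**{k:v for k,v in d.items()})
    print(n,d['vfov'],d['cx'],d['cy'],d['E'].round(3).tolist(),(d['depth']>0).mean())
print(r.observe())
E
```

```text
pics
scene 44.27260063561911 254.4120842093284 187.41304328747344 [[-0.762, -0.372, 0.53, -419.903], [-0.648, 0.415, -0.639, 1292.136], [0.018, -0.83, -0.557, 1140.041], [0.0, 0.0, 0.0, 1.0]] 0.9949493408203125
top 51.22857911229034 255.5858249101203 190.7351371215196 [[0.012, -0.986, 0.169, 300.463], [-1.0, -0.011, 0.011, 156.297], [-0.009, -0.169, -0.986, 1397.872], [0.0, 0.0, 0.0, 1.0]] 0.9959309895833334
{'time_s': 0.1, 'joint_positions': array([-1.47130875e+00,  3.81141625e-01,  1.29813322e+00,  2.08063696e-05,
        1.46361030e+00, -2.15313229e-01]), 'joint_vel': array([-0.00033177, -0.00204525, -0.00108002, -0.00074725,  0.00050674,
        0.00069085]), 'joint_torque': array([ 3.63069055e-03, -4.49223018e+01, -2.31655616e+01, -1.76603780e-04,
        3.66213470e-03, -3.54209044e-05]), 'position': array([ 170.26286659, -522.68705222,  206.88401244]), 'eef_rot': array([ 0.97517865,  1.34270264, -0.97355497]), 'ft_force': array([-0.55441431, -0.07702445, -0.33358716]), 'moment': array([ 0.00176729, -0.03913619, -0.04688541]), 'opening': 1.0006423559646922}
```

View pics/scene0.png

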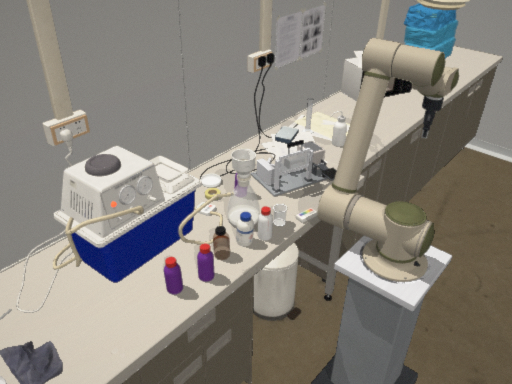

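View pics/top0.png

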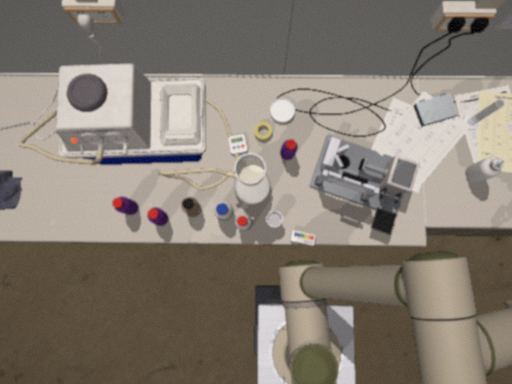

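```bash
python3 - <<'E'
from h import *
d=np.load('top0.npz');c=d['color']
a=cv2.resize(c[170:250,160:320],None,fx=4.5,fy=4.5,interpolation=cv2.INTER_CUBIC);cv2.imwrite('pics/t_row.png',a)
a=cv2.resize(c[125:240,300:425],None,fx=5,fy=5,interpolation=cv2.INTER_CUBIC);cv2.imwrite('pics/t_press.png',a)
d=np.load('scene0.npz');c=d['color']
a=cv2.resize(c[120:260,200:350],None,fx=4,fy=4,interpolation=cv2.INTER_CUBIC);cv2.imwrite('pics/s_crop.png',a)
for n in ['top','scene']:
    d=dict(np.load(n+'0.npz'));c=d['color'].astype(int);b,g,rr=c[...,0],c[...,1],c[...,2]
    m=((rr>110)&(g<70)&(b<80)).astype(np.uint8)
    k,l,s,ce=cv2.connectedComponentsWithStats(m)
    for i in range(1,k):
        if s[i,4]>15: print(n,s[i],ce[i].round(1),'depthpt',pt(d,*ce[i]).round(0),'z130',pt(d,*ce[i],130).round(0))
E
```

```text
top [286 140  10  10  76] [290.4 144.4] depthpt [674.  58. 127.] z130 [673.  58. 130.]
top [113 198  10  11  72] [117.8 202.8] depthpt [473. 610. 135.] z130 [474. 612. 130.]
top [148 209  11  10  80] [153.1 213.7] depthpt [440. 496. 132.] z130 [440. 496. 130.]
top [238 217   9   9  61] [242.2 220.9] depthpt [421. 212. 127.] z130 [420. 211. 130.]
scene [262 208   8   7  48] [265.5 211. ] depthpt [415. 222. 129.] z130 [414. 223. 130.]
scene [200 245  10   9  75] [204.5 248.9] depthpt [434. 509. 127.] z130 [431. 511. 130.]
scene [166 258  10  10  83] [170.4 262.5] depthpt [464. 626. 132.] z130 [465. 625. 130.]
```

View pics/t_row.png

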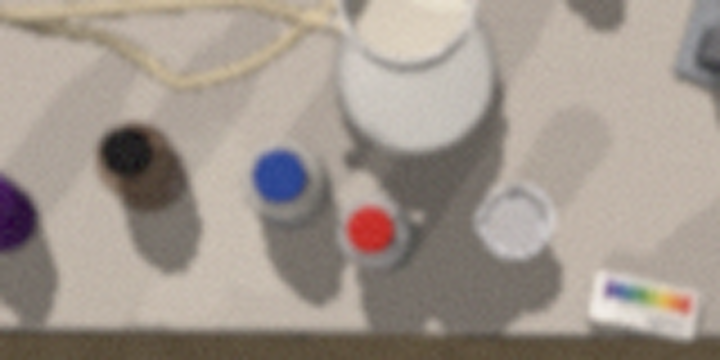

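View pics/t_press.png

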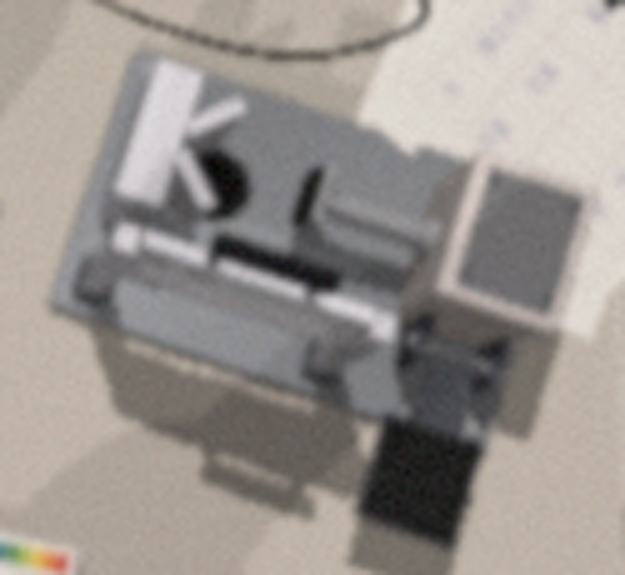

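View pics/s_crop.png

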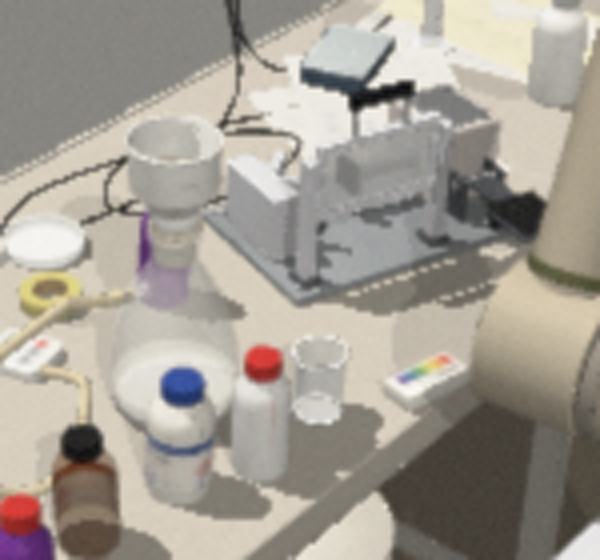

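```bash
cat > fit.py <<'E'
from h import *
from scipy.optimize import least_squares
d=dict(np.load('top0.npz'))
o=np.array([300,125.])
C=[((135,50),(80,160,12)),((52,308),(-120,160,12)),((483,150),(55,-70,110)),((595,190),(55,-155,110)),((552,328),(-50,-155,110)),((440,290),(-50,-70,110)),
((385,420),(-122,-75,60)),((480,450),(-122,-145,60)),((455,545),(-198,-145,60)),((362,512),(-198,-75,60))]
uv=np.array([np.array(a)/5+o-0.4 for a,_ in C]); Q=np.array([b for _,b in C],float)
W=np.array([pt(d,*p,q[2])[:2] for p,q in zip(uv,Q)])
def f(p):
    c,s=np.cos(p[2]),np.sin(p[2]); return ((Q[:,:2]@np.array([[c,s],[-s,c]])+p[:2])-W)
s=least_squares(lambda p:f(p).ravel(),[600,-150,-.2],loss='soft_l1',f_scale=3)
print('press',s.x.round(3)); print(f(s.x).round(1).tolist())
P=cloud(d)
# depth checks
for n,(u,v) in {'pad':(383.5,221.5),'housing':(405,173),'handle':(355,177),'bed':(325,158),'bench':(300,200),'cradle':(333,153)}.items():
    print(n,np.median(P[int(v)-1:int(v)+2,int(u)-1:int(u)+2].reshape(-1,3),0).round(0))
S=dict(np.load('scene0.npz'))
c=S['color'].astype(int); 
P2=cloud(S)
for n,(u,v) in {'handleS':(200+382/4,120+95/4),'housingS':(200+460/4,120+110/4)}.items(): print(n,P2[int(v),int(u)].round(0))
E
python3 fit.py
python3 - <<'E'
from h import *
d=dict(np.load('top0.npz'))
def mask(d,n):
    hsv=cv2.cvtColor(d['color'],cv2.COLOR_BGR2HSV)
    return hsv
P=cloud(d)
# rows objects: project points above 15mm around the row
sel=(P[...,0]>350)&(P[...,0]<620)&(P[...,1]>-20)&(P[...,1]<420)&(P[...,2]>15)&(P[...,2]<320)
k,l,s,ce=cv2.connectedComponentsWithStats(sel.astype(np.uint8))
for i in range(1,k):
    if s[i,4]>20:
        q=P[l==i]; print(s[i],q.min(0).round(0),q.max(0).round(0),np.median(q[q[:,2]>q[:,2].max()-15],0).round(0))
E
```

```text
press [ 6.19465e+02 -2.05882e+02 -3.27000e-01]
[[1.4, 1.0], [1.0, 3.7], [1.8, 2.8], [0.9, -5.5], [-6.0, -4.9], [-3.1, 4.1], [6.6, -2.0], [3.6, -5.7], [-4.8, -0.8], [-3.5, 4.7]]
pad [ 432. -256.   61.]
housing [ 585. -318.  112.]
handle [ 546. -127.  225.]
bed [638. -60.  91.]
bench [508.  15.   3.]
cradle [657. -89.  89.]
handleS [ 545. -124.  218.]
housingS [ 567. -317.  112.]
[174 152  13   3  24] [616. 384. 208.] [620. 418. 224.] [619. 402. 218.]
[ 177  153   94   51 1754] [490. 122.  15.] [606. 420. 298.] [564. 186. 293.]
[185 177   9   8  26] [559. 392.  15.] [581. 420.  28.] [571. 411.  19.]
[181 197  20  20 303] [445. 361.  16.] [502. 418. 124.] [478. 391. 117.]
[214 201  19  20 302] [431. 249.  17.] [489. 307. 131.] [461. 280. 124.]
[265 210  18  17 101] [410.  82.  15.] [463. 138.  78.] [437. 109.  72.]
[235 213  18  18 234] [398. 182.  17.] [451. 237. 136.] [423. 212. 129.]
[290 230  22  15 223] [354. -20.  15.] [402.  52.  28.] [378.  14.  20.]
```

```bash
python3 - <<'E'
from h import *
for n in ['top','scene']:
    d=dict(np.load(n+'0.npz')); P=cloud(d)
    p=np.array([619.5,-205.9]);th=-.327
    c,s=np.cos(th),np.sin(th)
    L=(P[...,:2]-p)@np.array([[c,-s],[s,c]])
    for nm,(x0,x1,y0,y1,z0,z1) in {'housing':(-70,75,-175,-55,106,117),'pad':(-220,-115,-160,-60,52,70),'cradle':(-70,70,70,165,84,96),'handle':(-130,-75,0,100,205,245),'posts':(-115,-75,-60,160,155,166),'bed':(-150,100,-180,180,9,17)}.items():
        m=(L[...,0]>x0)&(L[...,0]<x1)&(L[...,1]>y0)&(L[...,1]<y1)&(P[...,2]>z0)&(P[...,2]<z1)
        q=L[m]
        if len(q)<8: print(n,nm,len(q));continue
        rc=cv2.minAreaRect(q.astype(np.float32))
        print(n,nm,len(q),'pct x',np.percentile(q[:,0],[1,99]).round(0),'y',np.percentile(q[:,1],[1,99]).round(0),'rect',np.round(rc[0],1),np.round(rc[1],0),round(rc[2],1),'z',np.median(P[m][:,2]).round(1), P[m][:,2].max().round(0))
E
```

```text
top housing 729 pct x [-47.  53.] y [-152.  -71.] rect [   2.5 -111.4] [ 83. 104.] 89.8 z 110.7 117.0
top pad 488 pct x [-196. -117.] y [-142.  -74.] rect [-156.2 -108.5] [81. 70.] 0.1 z 60.0 68.0
top cradle 367 pct x [-46.  50.] y [ 84. 147.] rect [  2.7 114.7] [ 66. 101.] 89.6 z 89.5 96.0
top handle 144 pct x [-100.  -86.] y [14. 90.] rect [-93.2  51.8] [79. 15.] 89.3 z 221.9 228.0
top posts 63 pct x [-102.  -84.] y [-40. 143.] rect [-93.4  51.1] [183.  17.] 89.8 z 159.4 165.0
top bed 1919 pct x [-117.   96.] y [-155.  159.] rect [-18.7  -9.8] [234. 356.] 6.1 z 12.4 17.0
scene housing 151 pct x [-54.  46.] y [-152.  -71.] rect [  -1.  -114.5] [103.  87.] 7.6 z 110.7 116.0
scene pad 128 pct x [-197. -117.] y [-139.  -70.] rect [-158.5 -104.7] [85. 73.] 3.0 z 58.9 68.0
scene cradle 132 pct x [-52.  47.] y [ 85. 151.] rect [ -7.4 127.4] [ 66. 103.] 74.0 z 89.3 95.0
scene handle 79 pct x [-108.  -84.] y [14. 92.] rect [-95.8  55.3] [83. 25.] 89.5 z 218.4 228.0
scene posts 81 pct x [-108.  -85.] y [-38. 143.] rect [-96.2  52.7] [184.  24.] 89.9 z 159.3 166.0
scene bed 578 pct x [-124.   71.] y [-124.  162.] rect [-64.4  44.3] [332. 201.] 62.6 z 12.4 17.0
```

```bash
cat > mv.py <<'E'
from h import *
from scipy.spatial.transform import Rotation as Ro
PO=np.array([619.9,-204.7]);TH=-.327
def press(x,y): c,s=np.cos(TH),np.sin(TH); return PO+np.array([c*x-s*y,s*x+c*y])
def plan(tgts,cur=None):
    """tgts: (x,y,z,jawangle) ; tool down, jaw dir (cos a, sin a)"""
    o=r.observe(); R0=Ro.from_rotvec(o['eef_rot']).as_matrix(); p0=o['position']
    print('t',o['time_s'],'pos',p0.round(1),'jaw deg',np.degrees(np.arctan2(R0[1,2],R0[0,2])).round(1),'xaxis',R0[:,0].round(3),'F',o['ft_force'].round(1),'open',round(float(o['opening']),3),'q',o['joint_positions'].round(2))
    for x,y,z,a in tgts:
        a=np.radians(a); zz=np.array([np.cos(a),np.sin(a),0]); xx=np.array([0,0,-1.]); R=np.stack([xx,np.cross(zz,xx),zz],1)
        t=R0.T@(np.array([x,y,z])-p0); w=Ro.from_matrix(R0.T@R).as_rotvec()
        print('->',(t/1000).round(4).tolist(),w.round(3).tolist())
E
python3 - <<'E'
from mv import *
a=90
plan([(360,-300,240,a),(390,-50,240,a),(421,212,200,a),(421,212,108,a),(421,212,200,-90)])
print(press(0,75),press(0,73),press(-95,50),press(-160,-110))
E
```

```text
t 0.1 pos [ 170.3 -522.7  206.9] jaw deg -72.0 xaxis [-0.     0.001 -1.   ] F [-0.6 -0.1 -0.3] open 1.001 q [-1.47  0.38  1.3   0.    1.46 -0.22]
-> [-0.0328, 0.2494, -0.153] [-2.827, 0.0, -0.002]
-> [-0.0325, 0.3553, -0.3815] [-2.827, 0.0, -0.002]
-> [0.0078, 0.4659, -0.6209] [-2.827, 0.0, -0.002]
-> [0.0998, 0.4659, -0.6208] [-2.827, 0.0, -0.002]
-> [0.0078, 0.4659, -0.6209] [0.315, -0.001, -0.0]
[ 643.99025856 -133.67423395] [ 643.34785166 -135.56825438] [ 545.99420204 -126.8351618 ] [ 433.04598655 -257.47857195]
```

```bash
python3 -m crank '[[[-0.032,0.355,-0.381,0.315,0,0,0.2],[-0.032,0.355,-0.381,0.315,0,0,0.2],[-0.032,0.355,-0.381,0.315,0,0,0.2],[-0.032,0.355,-0.381,0.315,0,0,0.2],[-0.032,0.355,-0.381,0.315,0,0,0.2],[-0.032,0.355,-0.381,0.315,0,0,0.2],[-0.032,0.355,-0.381,0.315,0,0,0.2],[-0.032,0.355,-0.381,0.315,0,0,0.2],[-0.032,0.355,-0.381,0.315,0,0,0.2],[-0.032,0.355,-0.381,0.315,0,0,0.2],[-0.032,0.355,-0.381,0.315,0,0,0.2],[-0.032,0.355,-0.381,0.315,0,0,0.2]]]' 40
python3 - <<'E'
from mv import *
plan([(421,212,200,-90),(421,212,108,-90)])
E
```

```text
time_s: 1.3
position: [390.3, -48.5, 239.4]
eef_rot: [1.206, 1.212, -1.206]
ft_force: [-0.8, -1.0, 0.4]
opening: 0.599
t 1.3 pos [390.3 -48.5 239.4] jaw deg -89.8 xaxis [ 0.  0. -1.] F [-0.8 -1.   0.4] open 0.599 q [-0.43  0.07  1.62  0.    1.45  1.14]
-> [0.0395, 0.0318, -0.2603] [0.004, -0.0, -0.0]
-> [0.1315, 0.0318, -0.2603] [0.004, -0.0, -0.0]
```

```bash
python3 -m crank '[[[0,0.032,-0.26,0.004,0,0,0.2],[0,0.032,-0.26,0.004,0,0,0.2],[0,0.032,-0.26,0.004,0,0,0.2],[0,0.032,-0.26,0.004,0,0,0.2],[0,0.032,-0.26,0.004,0,0,0.2],[0,0.032,-0.26,0.004,0,0,0.2],[0,0.032,-0.26,0.004,0,0,0.2],[0.04,0.032,-0.26,0.004,0,0,0.2],[0.04,0.032,-0.26,0.004,0,0,0.2],[0.08,0.032,-0.26,0.004,0,0,0.2],[0.08,0.032,-0.26,0.004,0,0,0.2]]]'
python3 - <<'E'
from mv import *
plan([(421,212,140,-90),(421,212,108,-90)])
for n in ['top','scene']:
    d=get(n); c=d['color']; np.savez(n+'1.npz',**d)
    a=c[170:250,180:320] if n=='top' else c[150:260,200:330]
    cv2.imwrite(f'pics/{n}1.png',cv2.resize(a,None,fx=5,fy=5,interpolation=cv2.INTER_CUBIC))
E
```

```text
time_s: 2.4
position: [420.4, 207.4, 157.4]
eef_rot: [1.209, 1.21, -1.22]
ft_force: [-0.7, 0.3, 0.4]
opening: 0.593
t 2.4 pos [420.4 207.4 157.4] jaw deg -90.4 xaxis [-0.007 -0.002 -1.   ] F [-0.7  0.3  0.4] open 0.593 q [ 0.21  0.29  1.59 -0.    1.27  1.78]
-> [0.0174, 0.0007, -0.0046] [-0.006, 0.002, 0.007]
-> [0.0494, 0.0009, -0.0047] [-0.006, 0.002, 0.007]
```

View pics/scene1.png

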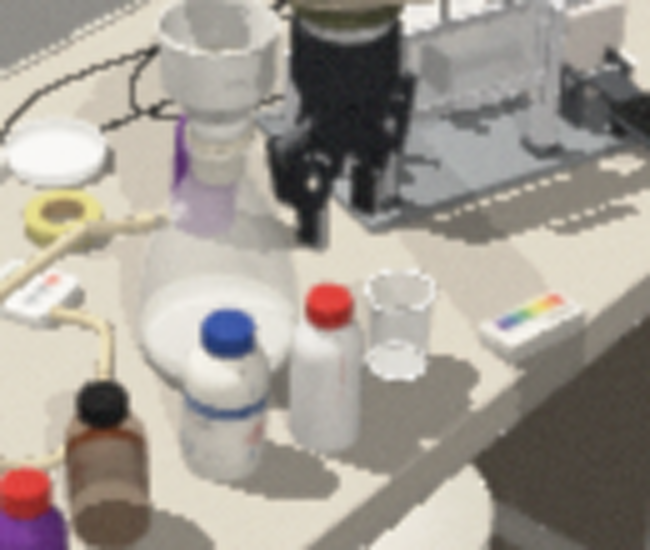

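View pics/top1.png

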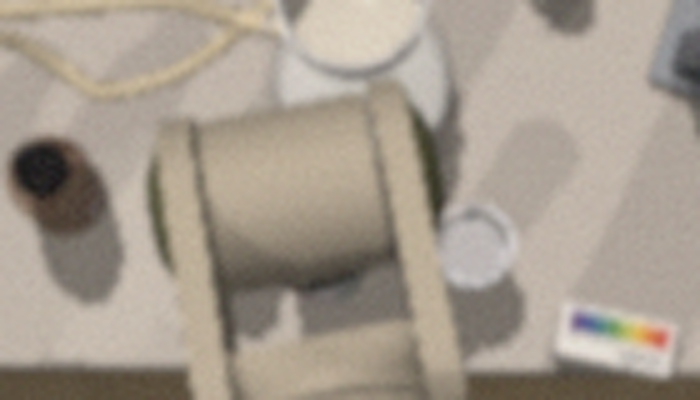

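```bash
python3 - <<'E'
from mv import *
d=dict(np.load('top1.npz'));P=cloud(d)
print(pt(d,180+345/5,170+95/5),'wrist fwd edge'); 
for u,v in [(251,188),(251,192),(251,200),(225,200),(266,200)]: print(u,v,P[v,u].round(0))
d=dict(np.load('scene1.npz'));Rm,t=d['E'][:3,:3],d['E'][:3,3]
for p in [(421,212,157),(421,237,157),(421,187,157),(421,212,130)]:
    c=Rm.T@(np.array(p)-t); print(p,d['f']*c[0]/c[2]+d['cx'],d['f']*c[1]/c[2]+d['cy'])
c=d['color'].astype(int);m=((c[...,2]>110)&(c[...,1]<70)&(c[...,0]<80)).astype(np.uint8);m[:,:255]=0;ys,xs=np.nonzero(m);print(xs.mean(),ys.mean(),ys.min(),ys.max(),xs.min(),xs.max())
P=cloud(d); 
w=P[150:170,255:290].reshape(-1,3); print(w.min(0),w.max(0))
for v in range(140,212,6): print(v,P[v,268].round(0),P[v,275].round(0))
E
```

```text
[465.60695384 182.36680318 457.72598705] wrist fwd edge
251 188 [469. 178. 451.]
251 192 [456. 177. 471.]
251 200 [436. 177. 478.]
225 200 [436. 237. 477.]
266 200 [439. 142. 462.]
(421, 212, 157) 266.15089767259894 202.75549984464232
(421, 237, 157) 261.68078290072316 205.83891248249296
(421, 187, 157) 270.537013802541 199.7300281070411
(421, 212, 130) 265.914830479618 208.84658622113423
265.5348837209302 211.30232558139534 208 214 262 269
[-419.90344702 -360.90930186   -6.68526884] [ 870.68261811 1292.13628442 1140.04120196]
140 [383. 264. 444.] [363. 255. 448.]
146 [384. 261. 421.] [362. 254. 426.]
152 [404. 234. 380.] [386. 220. 381.]
158 [406. 231. 356.] [387. 218. 358.]
164 [402. 234. 336.] [387. 216. 334.]
170 [397. 240. 317.] [410. 183. 285.]
176 [405. 229. 285.] [404. 191. 267.]
182 [407. 225. 258.] [-420. 1292. 1140.]
188 [608. -37.  12.] [410. 178. 208.]
194 [587. -12.   3.] [559. -23.  10.]
200 [563.  18.  -1.] [542.  -3.  -3.]
206 [530.  58.   6.] [460. 105.  65.]
```

```bash
python3 -m crank '[[[0.018,0.001,-0.002,-0.006,0.002,0.007,0.2],[0.018,0.001,-0.002,-0.006,0.002,0.007,0.2],[0.034,0.001,-0.002,-0.006,0.002,0.007,0.2],[0.034,0.001,-0.002,-0.006,0.002,0.007,0.2],[0.034,0.001,-0.002,-0.006,0.002,0.007,0.2]]]'
python3 - <<'E'
from mv import *
plan([(421,212,108,-90)])
E
```

```text
time_s: 3.0
position: [423.5, 211.2, 126.9]
eef_rot: [1.214, 1.205, -1.201]
ft_force: [0.3, 0.3, 0.1]
opening: 0.601
t 3.0 pos [423.5 211.2 126.9] jaw deg -89.9 xaxis [ 0.008  0.002 -1.   ] F [0.3 0.3 0.1] open 0.601 q [0.21 0.33 1.64 0.   1.17 1.78]
-> [0.0188, -0.0027, -0.0008] [0.002, -0.002, -0.008]
```

```bash
python3 -m crank '[[[0.01,-0.001,-0.001,0,0,0,0.2],[0.016,-0.001,-0.001,0,0,0,0.2],[0.016,-0.001,-0.001,0,0,0,0.2],[0.016,-0.001,-0.001,0,0,0,0.2]]]'
python3 - <<'E'
from mv import *
plan([(421,212,108,-90)])
d=get('scene');cv2.imwrite('pics/s2.png',cv2.resize(d['color'][150:260,210:330],None,fx=5,fy=5,interpolation=cv2.INTER_CUBIC))
E
```

```text
time_s: 3.4
position: [422.0, 212.3, 109.4]
eef_rot: [1.212, 1.207, -1.202]
ft_force: [0.6, 0.1, -0.1]
opening: 0.601
t 3.4 pos [422.  212.3 109.4] jaw deg -89.9 xaxis [ 0.007  0.002 -1.   ] F [ 0.6  0.1 -0.1] open 0.601 q [0.21 0.35 1.67 0.   1.12 1.78]
-> [0.0014, -0.001, 0.0003] [0.002, -0.002, -0.007]
```

View pics/s2.png

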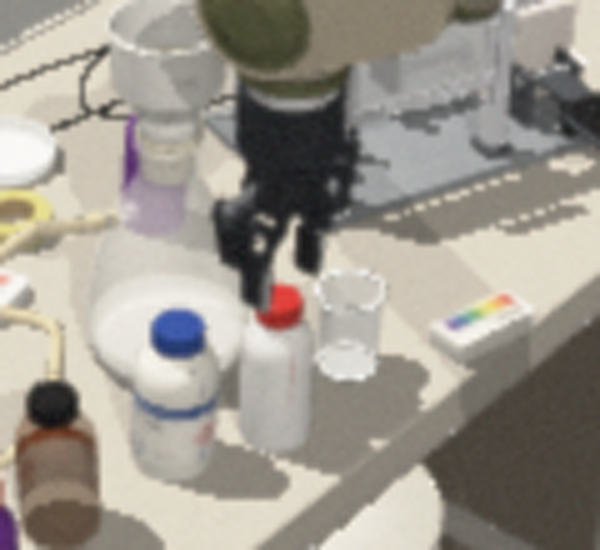

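```bash
python3 - <<'E'
from mv import *
d=get('scene');P=cloud(d);c=d['color'].astype(int)
dark=(c.max(-1)<75)&(abs(P[...,0]-421)<60)&(abs(P[...,1]-212)<60)&(P[...,2]<220)
q=P[dark]; 
for lo in (95,105,115,125,135,145):
    s=q[(q[:,2]>=lo)&(q[:,2]<lo+10)]; 
    if len(s): print(lo,len(s),s.min(0).round(0),s.max(0).round(0),s.mean(0).round(0))
E
```

```text
135 3 [418. 182. 137.] [427. 187. 144.] [423. 184. 141.]
145 16 [411. 179. 145.] [431. 252. 153.] [422. 208. 149.]
```

```bash
python3 - <<'E'
from mv import *
d=get('scene');P=cloud(d);c=d['color']
cv2.imwrite('pics/s3.png',cv2.resize(c[190:225,245:285],None,fx=16,fy=16,interpolation=cv2.INTER_NEAREST))
for u in (259,261,262,263,265,271,272,273):
    print(u,[(v,P[v,u].round(0).astype(int).tolist(),c[v,u].tolist()) for v in range(198,216,2)])
E
```

```text
259 [(198, [407, 271, 215], [39, 41, 38]), (200, [408, 269, 205], [36, 35, 33]), (202, [409, 267, 195], [36, 32, 35]), (204, [404, 273, 192], [34, 31, 30]), (206, [421, 252, 164], [42, 41, 41]), (208, [426, 246, 150], [46, 46, 45]), (210, [421, 252, 147], [92, 95, 96]), (212, [500, 154, 44], [186, 196, 203]), (214, [498, 155, 35], [192, 202, 205])]
261 [(198, [594, 27, -1], [122, 133, 138]), (200, [422, 240, 183], [84, 87, 89]), (202, [411, 253, 187], [41, 38, 36]), (204, [415, 249, 174], [38, 36, 39]), (206, [414, 250, 167], [42, 40, 38]), (208, [414, 250, 158], [50, 47, 49]), (210, [413, 250, 149], [56, 53, 55]), (212, [431, 227, 119], [92, 98, 151]), (214, [434, 223, 106], [164, 170, 200])]
262 [(198, [584, 32, 6], [142, 152, 158]), (200, [414, 245, 190], [86, 89, 90]), (202, [412, 247, 183], [46, 44, 42]), (204, [411, 249, 176], [57, 55, 57]), (206, [414, 244, 163], [76, 75, 74]), (208, [417, 240, 151], [86, 86, 87]), (210, [415, 242, 144], [90, 90, 93]), (212, [414, 243, 137], [75, 78, 139]), (214, [421, 234, 119], [92, 97, 162])]
263 [(198, [412, 243, 198], [69, 69, 71]), (200,
[... 1019 characters left out ...]
72 [(198, [418, 183, 164], [27, 26, 29]), (200, [417, 184, 156], [32, 32, 30]), (202, [412, 190, 153], [41, 41, 41]), (204, [415, 185, 140], [84, 89, 94]), (206, [521, 44, 2], [189, 202, 211]), (208, [516, 50, -2], [196, 209, 217]), (210, [506, 63, 0], [183, 198, 206]), (212, [495, 76, 3], [181, 196, 206]), (214, [487, 86, 3], [178, 193, 202])]
273 [(198, [412, 185, 168], [58, 60, 60]), (200, [407, 191, 164], [55, 56, 54]), (202, [408, 188, 154], [76, 80, 79]), (204, [411, 184, 141], [112, 120, 124]), (206, [520, 39, 0], [213, 220, 224]), (208, [452, 128, 72], [234, 237, 239]), (210, [502, 61, 1], [183, 195, 203]), (212, [495, 69, -1], [174, 188, 194]), (214, [488, 78, -3], [176, 188, 195])]
```

View pics/s3.png

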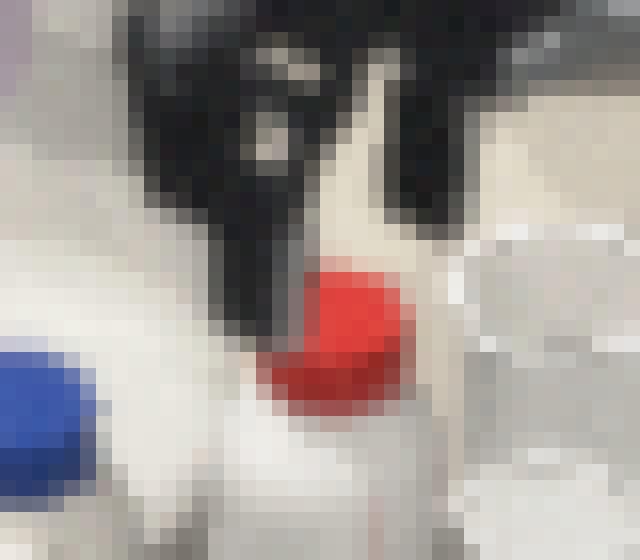

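```bash
python3 -m crank '[[[0.004,-0.001,0,0,0,0,0.2],[0.009,-0.001,0,0,0,0,0.2],[0.009,-0.001,0,0,0,0,0.2]]]'
python3 - <<'E'
from mv import *
plan([(421,212,100,-90)])
d=get('scene');P=cloud(d);c=d['color']
cv2.imwrite('pics/s4.png',cv2.resize(c[190:225,245:285],None,fx=16,fy=16,interpolation=cv2.INTER_NEAREST))
E
```

```text
time_s: 3.85
position: [420.7, 212.2, 99.7]
eef_rot: [1.212, 1.207, -1.203]
ft_force: [-0.0, 0.1, -0.8]
opening: 0.602
t 3.85 pos [420.7 212.2  99.7] jaw deg -89.9 xaxis [ 0.006  0.002 -1.   ] F [-0.   0.1 -0.8] open 0.602 q [0.21 0.36 1.68 0.   1.09 1.78]
-> [-0.0003, 0.0003, 0.0002] [0.002, -0.002, -0.006]
```

View pics/s4.png

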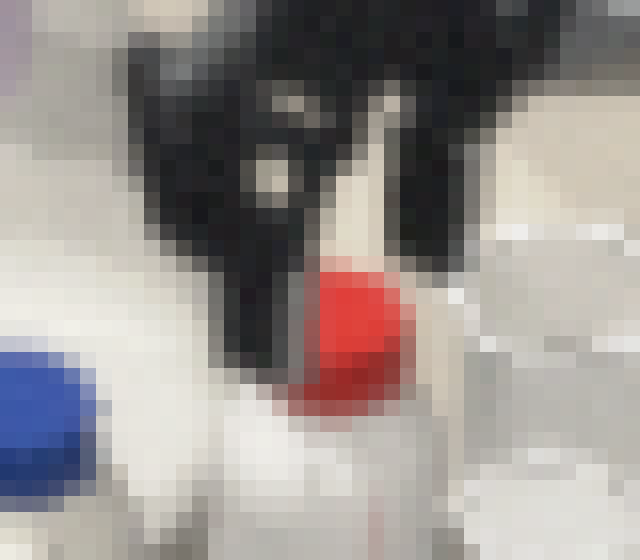

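```bash
python3 -m crank '[[[0.005,0,0,0,0,0,0.2],[0.01,0,0,0,0,0,0.2],[0.01,0,0,0,0,0,0.2]]]'
python3 - <<'E'
from mv import *
plan([(421,212,90,-90)])
d=get('scene');P=cloud(d);c=d['color']
cv2.imwrite('pics/s5.png',cv2.resize(c[190:225,245:285],None,fx=16,fy=16,interpolation=cv2.INTER_NEAREST))
for u in (260,261,262,271,272):
    print(u,[(v,P[v,u].round(0).astype(int).tolist()) for v in range(204,218,1)])
E
```

```text
time_s: 4.2
position: [420.8, 212.2, 89.7]
eef_rot: [1.212, 1.207, -1.203]
ft_force: [0.1, 0.6, 0.5]
opening: 0.604
t 4.2 pos [420.8 212.2  89.7] jaw deg -89.9 xaxis [ 0.006  0.002 -1.   ] F [0.1 0.6 0.5] open 0.604 q [0.21 0.37 1.7  0.   1.06 1.78]
-> [-0.0003, 0.0002, 0.0002] [0.002, -0.002, -0.006]
260 [(204, [408, 262, 185]), (205, [406, 266, 184]), (206, [404, 268, 182]), (207, [409, 261, 171]), (208, [406, 264, 170]), (209, [407, 264, 165]), (210, [418, 250, 148]), (211, [417, 251, 144]), (212, [413, 255, 144]), (213, [420, 246, 131]), (214, [419, 247, 127]), (215, [415, 252, 128]), (216, [432, 231, 103]), (217, [433, 230, 97])]
261 [(204, [566, 60, 0]), (205, [416, 247, 169]), (206, [407, 258, 175]), (207, [408, 257, 169]), (208, [411, 253, 161]), (209, [412, 252, 156]), (210, [416, 247, 147]), (211, [414, 249, 145]), (212, [406, 258, 149]), (213, [410, 253, 140]), (214, [416, 246, 128]), (215, [411, 252, 130]), (216, [416, 245, 119]), (217, [426, 233, 103])]
262 [(204, [563, 57, 0]), (205, [413, 246, 170]), (206, [-420, 1292, 1140]), (207, [412, 247, 162]), (208, [411, 247, 1
[... 172 characters left out ...]
, (216, [411, 246, 122]), (217, [423, 230, 102])]
271 [(204, [419, 186, 139]), (205, [416, 189, 137]), (206, [419, 186, 129]), (207, [418, 186, 126]), (208, [418, 187, 121]), (209, [515, 58, -2]), (210, [512, 62, -4]), (211, [504, 71, 1]), (212, [503, 73, -3]), (213, [493, 85, 4]), (214, [414, 189, 97]), (215, [405, 201, 104]), (216, [402, 205, 103]), (217, [400, 207, 101])]
272 [(204, [414, 186, 141]), (205, [420, 178, 129]), (206, [410, 191, 137]), (207, [416, 183, 125]), (208, [412, 188, 125]), (209, [412, 188, 121]), (210, [502, 67, 4]), (211, [499, 71, 3]), (212, [497, 74, 0]), (213, [490, 83, 4]), (214, [491, 82, -2]), (215, [485, 88, -1]), (216, [406, 193, 95]), (217, [403, 197, 94])]
```

View pics/s5.png

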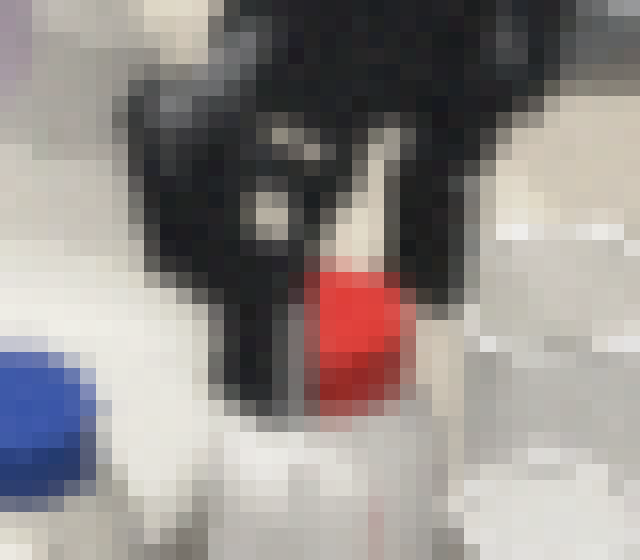

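```bash
python3 -m crank '[[[0.003,0,0,0,0,0,0.2],[0.006,0,0,0,0,0,0.2],[0.006,0,0,0,0,0,0.2],[0.006,0,0,0,0,0,-0.7],[0.006,0,0,0,0,0,-0.7],[0.006,0,0,0,0,0,-0.7],[0.006,0,0,0,0,0,-0.7],[0.006,0,0,0,0,0,-0.7]]]' 40
python3 - <<'E'
from mv import *
plan([(421,212,90,-90)])
d=get('scene');P=cloud(d);c=d['color']
cv2.imwrite('pics/s6.png',cv2.resize(c[180:245,235:300],None,fx=9,fy=9,interpolation=cv2.INTER_NEAREST))
E
```

```text
time_s: 5.05
position: [421.5, 212.4, 84.7]
eef_rot: [1.213, 1.206, -1.201]
ft_force: [0.5, 0.7, 3.8]
opening: 0.383
t 5.05 pos [421.5 212.4  84.7] jaw deg -89.9 xaxis [ 0.008  0.002 -1.   ] F [0.5 0.7 3.8] open 0.383 q [0.21 0.38 1.7  0.   1.05 1.78]
-> [-0.0053, -0.0004, 0.0004] [0.002, -0.002, -0.008]
```

View pics/s6.png

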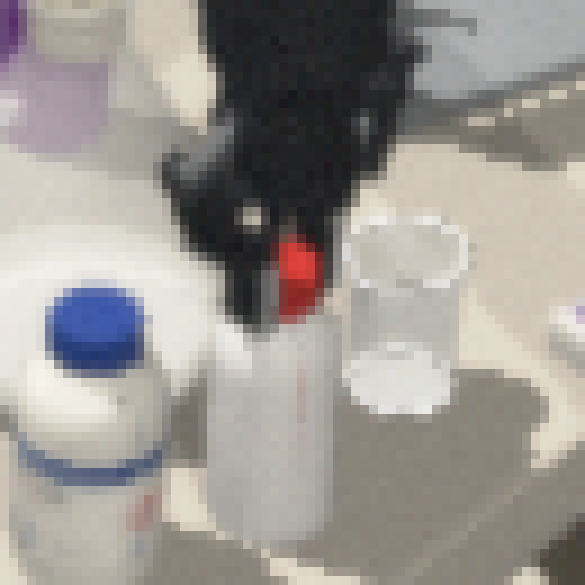

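```bash
python3 -m crank '[[[-0.01,0,0,0,0,0,-0.7],[-0.03,0,0,0,0,0,-0.7],[-0.06,0,0,0,0,0,-0.7],[-0.09,0,0,0,0,0,-0.7],[-0.12,0,0,0,0,0,-0.7],[-0.14,0,0.01,0,0,0,-0.7],[-0.14,0,0.03,0,0,0,-0.7],[-0.14,0.003,0.06,0,0,0,-0.7],[-0.14,0.006,0.09,0,0,0,-0.7],[-0.14,0.009,0.12,0,0,0,-0.7],[-0.14,0.009,0.132,0,0,0,-0.7],[-0.14,0.009,0.132,0,0,0,-0.7]]]'
python3 - <<'E'
from mv import *
plan([(600,20,225,-90),(*press(-20,190),225,-108.7),(*press(0,73),225,-108.7)])
d=get('scene');c=d['color']
cv2.imwrite('pics/s7.png',cv2.resize(c[130:260,200:350],None,fx=5,fy=5,interpolation=cv2.INTER_CUBIC))
E
```

```text
time_s: 6.3
position: [429.1, 79.1, 224.2]
eef_rot: [1.214, 1.206, -1.204]
ft_force: [-0.2, -0.4, -3.9]
opening: 0.374
t 6.3 pos [429.1  79.1 224.2] jaw deg -90.0 xaxis [ 0.006  0.002 -1.   ] F [-0.2 -0.4 -3.9] open 0.374 q [-0.09  0.16  1.56  0.    1.41  1.48]
-> [0.0, 0.1709, 0.059] [-0.001, -0.002, -0.006]
-> [0.0003, 0.2329, 0.0973] [0.326, -0.003, -0.006]
-> [-0.0, 0.2144, 0.2146] [0.326, -0.003, -0.006]
```

View pics/s7.png

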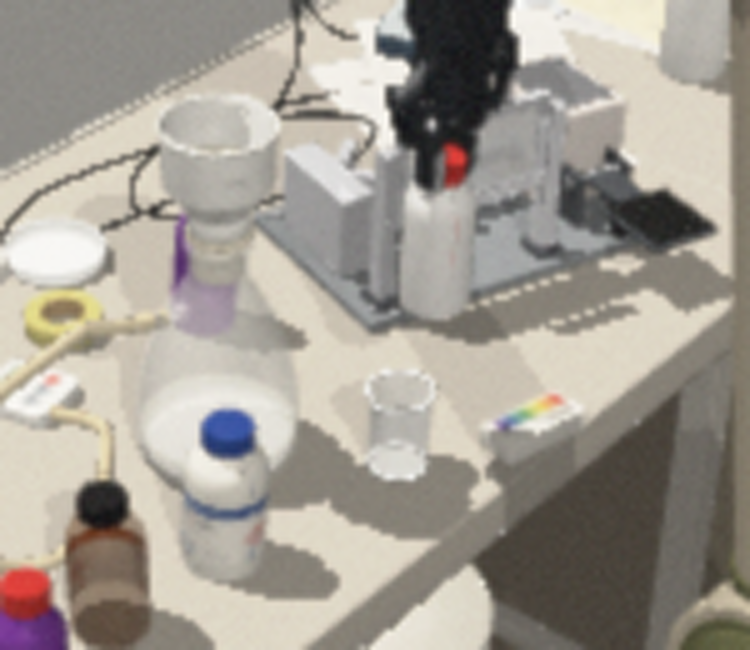

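```bash
python3 -m crank '[[[0,0.02,0.007,0,0,0,-0.7],[0,0.05,0.018,0.03,0,0,-0.7],[0,0.085,0.03,0.08,0,0,-0.7],[0,0.125,0.043,0.14,0,0,-0.7],[0,0.165,0.057,0.2,0,0,-0.7],[0,0.2,0.078,0.26,0,0,-0.7],[0,0.225,0.09,0.31,0,0,-0.7],[0,0.233,0.097,0.326,0,0,-0.7],[0,0.233,0.105,0.326,0,0,-0.7],[0,0.233,0.105,0.326,0,0,-0.7],[0,0.233,0.105,0.326,0,0,-0.7]]]'
python3 - <<'E'
from mv import *
plan([(*press(0,73),225,-108.7)])
E
```

```text
time_s: 7.45
position: [661.8, -23.8, 226.2]
eef_rot: [1.449, 1.036, -1.436]
ft_force: [-0.5, 1.0, -4.6]
opening: 0.375
t 7.45 pos [661.8 -23.8 226.2] jaw deg -108.5 xaxis [ 0.007  0.002 -1.   ] F [-0.5  1.  -4.6] open 0.375 q [-0.22  0.57  0.91  0.    1.65  1.68]
-> [0.0008, 0.018, 0.1119] [0.003, -0.004, -0.006]
```

```bash
python3 -m crank '[[[0,0.006,0.02,0,0,-0.006,-0.7],[0,0.012,0.05,0,0,-0.006,-0.7],[0,0.018,0.08,0,0,-0.006,-0.7],[0,0.018,0.1,0,0,-0.006,-0.7],[0,0.018,0.11,0,0,-0.006,-0.7],[0.01,0.018,0.112,0,0,-0.006,-0.7],[0.03,0.018,0.112,0,0,-0.006,-0.7],[0.03,0.018,0.112,0,0,-0.006,-0.7],[0.03,0.018,0.112,0,0,-0.006,-0.7]]]'
python3 - <<'E'
from mv import *
plan([(*press(0,73),98,-108.7)])
for n in ['top','scene']:
    d=get(n); c=d['color']; np.savez(n+'8.npz',**d)
    a=c[115:235,290:420] if n=='top' else c[110:230,240:360]
    cv2.imwrite(f'pics/{n}8.png',cv2.resize(a,None,fx=5,fy=5,interpolation=cv2.INTER_CUBIC))
d=dict(np.load('scene8.npz'));c=d['color'].astype(int);m=((c[...,2]>110)&(c[...,1]<70)&(c[...,0]<80)).astype(np.uint8);m[:,:255]=0;ys,xs=np.nonzero(m);print(xs.mean(),ys.mean(),len(xs),ys.min(),ys.max())
E
```

```text
time_s: 8.35
position: [644.3, -135.2, 195.2]
eef_rot: [1.447, 1.042, -1.441]
ft_force: [0.1, -0.1, -3.1]
opening: 0.377
t 8.35 pos [ 644.3 -135.2  195.2] jaw deg -108.5 xaxis [ 0.001  0.004 -1.   ] F [ 0.1 -0.1 -3.1] open 0.377 q [-0.39  0.58  0.98  0.    1.58  1.51]
-> [0.0972, -0.0007, 0.001] [0.003, -0.004, 0.001]
278.76 131.24 25 129 134
```

View pics/scene8.png

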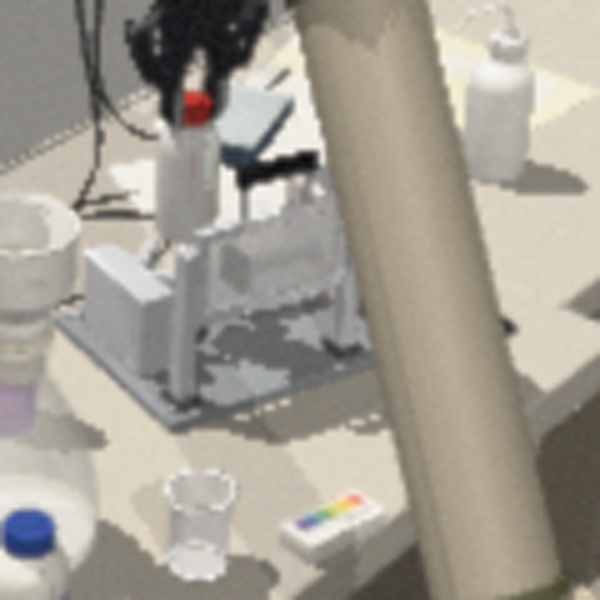

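View pics/top8.png

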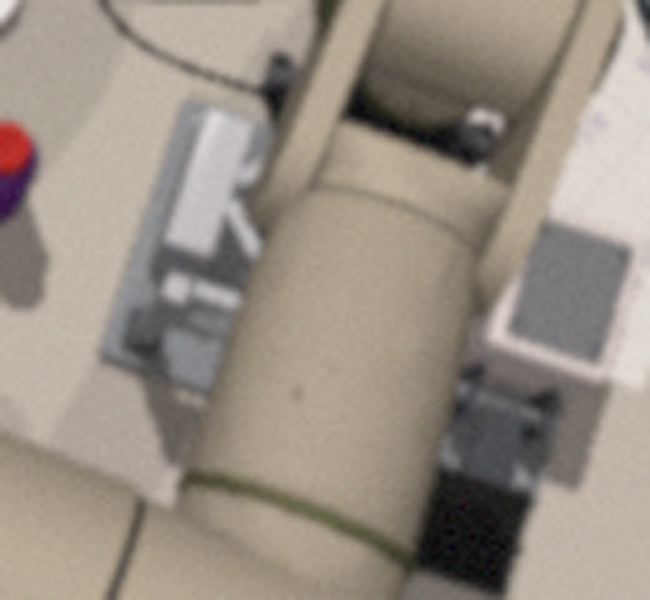

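```bash
python3 -m crank '[[[0.015,-0.0007,0.0015,0,0,0,-0.7],[0.035,-0.0007,0.0015,0,0,0,-0.7],[0.055,-0.0007,0.0015,0,0,0,-0.7],[0.07,-0.0007,0.0015,0,0,0,-0.7],[0.08,-0.0007,0.0015,0,0,0,-0.7],[0.086,-0.0007,0.0015,0,0,0,-0.7],[0.09,-0.0007,0.0015,0,0,0,-0.7],[0.09,-0.0007,0.0015,0,0,0,-0.7]]]'
python3 - <<'E'
from mv import *
plan([(*press(0,72.5),98,-108.7)])
E
```

```text
time_s: 9.25
position: [643.4, -137.2, 105.4]
eef_rot: [1.447, 1.04, -1.441]
ft_force: [-0.1, 0.3, -2.8]
opening: 0.382
t 9.25 pos [ 643.4 -137.2  105.4] jaw deg -108.6 xaxis [ 0.002  0.004 -1.   ] F [-0.1  0.3 -2.8] open 0.382 q [-0.39  0.65  1.13  0.    1.37  1.5 ]
-> [0.0074, -0.0005, -0.001] [0.002, -0.004, -0.0]
```

```bash
python3 -m crank '[[[0.002,0,-0.0005,0,0,0,-0.7],[0.004,0,-0.0005,0,0,0,-0.7],[0.006,0,-0.0005,0,0,0,-0.7],[0.008,0,-0.0005,0,0,0,-0.7],[0.008,0,-0.0005,0,0,0,-0.7]]]'
python3 - <<'E'
from mv import *
plan([(*press(0,72.5),98,-108.7)])
d=get('scene'); c=d['color']
cv2.imwrite(f'pics/s9.png',cv2.resize(c[110:230,240:360],None,fx=5,fy=5,interpolation=cv2.INTER_CUBIC))
E
```

```text
time_s: 9.75
position: [643.3, -136.7, 97.0]
eef_rot: [1.447, 1.041, -1.442]
ft_force: [-0.2, -0.5, -3.7]
opening: 0.374
t 9.75 pos [ 643.3 -136.7   97. ] jaw deg -108.6 xaxis [ 0.001  0.004 -1.   ] F [-0.2 -0.5 -3.7] open 0.374 q [-0.39  0.66  1.14  0.    1.35  1.5 ]
-> [-0.001, -0.0003, -0.0006] [0.002, -0.004, 0.0]
```

View pics/s9.png

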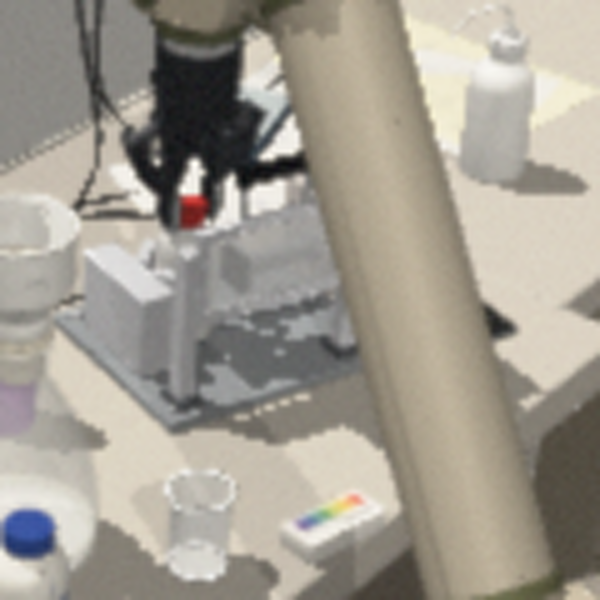

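```bash
python3 -m crank '[[[0.0015,0,0,0,0,0,-0.7],[0.0015,0,0,0,0,0,-0.7],[0.0015,0,0,0,0,0,-0.7]]]'; python3 -m crank '[[[0.0015,0,0,0,0,0,-0.7],[0.0015,0,0,0,0,0,-0.7],[0.0015,0,0,0,0,0,-0.7]]]'
```

```text
time_s: 10.1
position: [643.8, -136.9, 96.8]
eef_rot: [1.448, 1.039, -1.44]
ft_force: [-0.2, 0.6, 4.7]
opening: 0.38
time_s: 10.4
position: [644.4, -137.0, 96.7]
eef_rot: [1.449, 1.037, -1.438]
ft_force: [-2.8, 1.2, 13.0]
opening: 0.377
```

```bash
python3 -m crank '[[[-0.002,0,0,0,0,0,-0.7],[-0.002,0,0,0,0,0,-0.7],[-0.002,0,0,0,0,0,0.3],[-0.002,0,0,0,0,0,0.3],[-0.002,0,0,0,0,0,0.3],[-0.002,0,0,0,0,0,0.3]]]'
python3 - <<'E'
from mv import *
plan([(*press(0,72.5),140,-108.7)])
d=get('scene'); c=d['color']
cv2.imwrite(f'pics/s10.png',cv2.resize(c[110:230,240:360],None,fx=5,fy=5,interpolation=cv2.INTER_CUBIC))
E
```

```text
time_s: 11.0
position: [643.4, -136.7, 96.0]
eef_rot: [1.447, 1.041, -1.442]
ft_force: [0.5, 0.5, -0.2]
opening: 0.65
t 11.0 pos [ 643.4 -136.7   96. ] jaw deg -108.6 xaxis [ 0.001  0.004 -1.   ] F [ 0.5  0.5 -0.2] open 0.65 q [-0.39  0.66  1.14  0.    1.35  1.5 ]
-> [-0.044, -0.0004, -0.0008] [0.002, -0.004, 0.0]
```

View pics/s10.png

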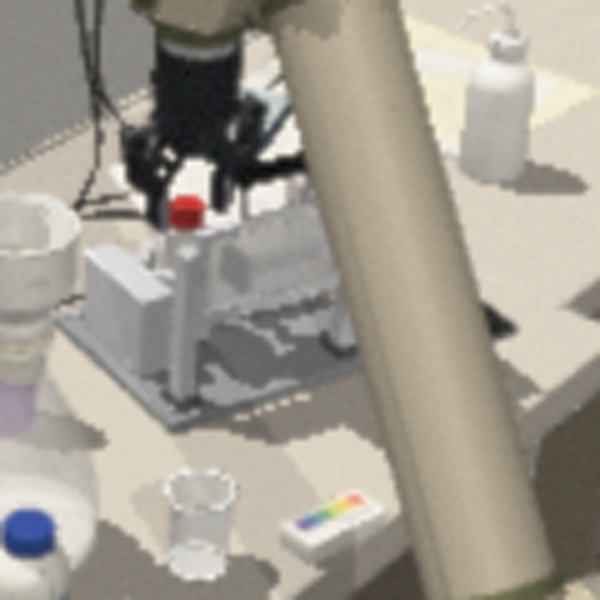

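```bash
python3 -m crank '[[[-0.01,0,0,0,0,0,0.3],[-0.03,0,0,0,0,0,0.3],[-0.07,0,0,0,0,0,0.3],[-0.11,0,0,0,0,0,0.3],[-0.15,0,0,0,0,0,0],[-0.17,0,0,0,0,0,-0.5],[-0.175,-0.02,0.005,0,0,0,-1],[-0.175,-0.05,0.015,0,0,0,-1],[-0.175,-0.08,0.022,0,0,0,-1],[-0.175,-0.095,0.022,0,0,0,-1],[-0.175,-0.095,0.022,0,0,0,-1],[-0.175,-0.095,0.022,0,0,0,-1]]]'
python3 - <<'E'
from mv import *
plan([(*press(-95,50),250,-108.7)])
for n in ['top','scene']:
    d=get(n); c=d['color']; np.savez(n+'11.npz',**d)
    a=c[115:235,290:420] if n=='top' else c[110:230,240:360]
    cv2.imwrite(f'pics/{n}11.png',cv2.resize(a,None,fx=5,fy=5,interpolation=cv2.INTER_CUBIC))
E
```

```text
time_s: 12.25
position: [546.5, -128.1, 272.0]
eef_rot: [1.448, 1.039, -1.441]
ft_force: [0.1, -0.9, -1.2]
opening: -0.003
t 12.25 pos [ 546.5 -128.1  272. ] jaw deg -108.6 xaxis [ 0.003  0.003 -1.   ] F [ 0.1 -0.9 -1.2] open -0.003 q [-0.44  0.36  1.14  0.    1.64  1.45]
-> [0.022, -0.0009, -0.001] [0.002, -0.004, -0.001]
```

View pics/scene11.png

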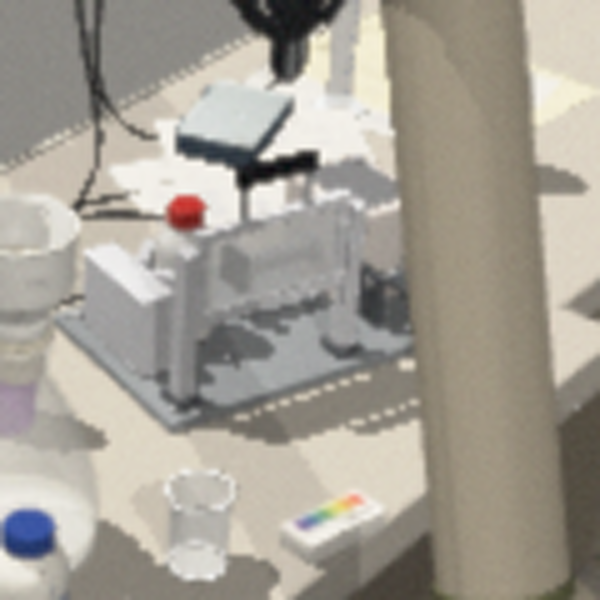

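View pics/top11.png

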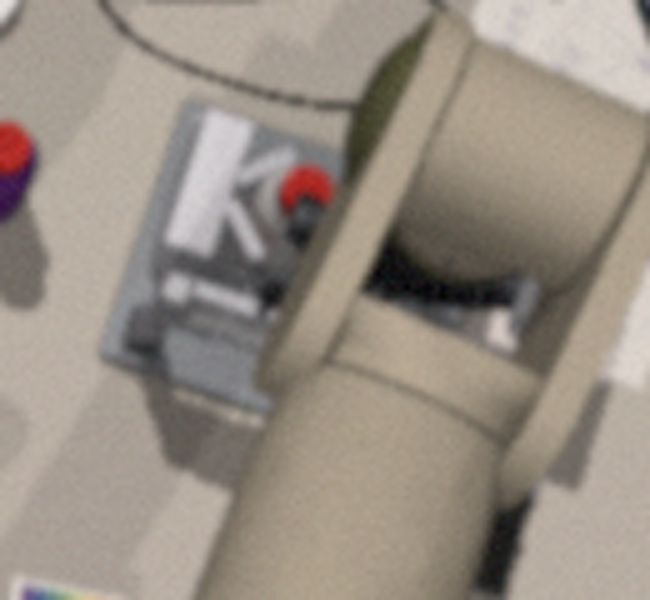

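```bash
python3 - <<'E'
from mv import *
T=dict(np.load('top11.npz'));S=dict(np.load('scene11.npz'))
def proj(d,p):
    c=d['E'][:3,:3].T@(np.array(p)-d['E'][:3,3]); return (d['f']*c[:2]/c[2]+[d['cx'],d['cy']]).round(1)
print('tip exp',[proj(S,(546.5,-128,z)) for z in (272,290,300)])
for d in (T,S):
    c=d['color'].astype(int);m=((c[...,2]>110)&(c[...,1]<70)&(c[...,0]<80)).astype(np.uint8)
    k,l,s,ce=cv2.connectedComponentsWithStats(m)
    for i in range(1,k):
        if s[i,4]>8 and ce[i][0]>255 : print(s[i],ce[i],pt(d,*ce[i],142).round(1), pt(d,*ce[i],137).round(1),pt(d,*ce[i]).round(1))
print('seat',press(0,75),'cap exp',proj(T,(*press(0,73),142)),proj(S,(*press(0,73),142)))
P=cloud(S);print([P[v,298].round(0).tolist() for v in range(118,128,2)])
m=(P[...,2]>195)&(P[...,2]<240)&(abs(P[...,0]-546)<40)&(abs(P[...,1]+127)<50);print('handle',np.median(P[m],0),np.percentile(P[m][:,2],98))
E
```

```text
tip exp [array([296.2, 130.7]), array([296.5, 126.7]), array([296.7, 124.5])]
[286 140  10  10  76] [290.55263158 144.34210526] [669.6  58.5 142. ] [671.   58.1 137. ] [672.8  57.7 130.9]
[346 149  10   7  47] [350.82978723 151.91489362] [ 646.1 -135.9  142. ] [ 647.5 -137.   137. ] [ 646.5 -136.2  140.7]
[274 150   6   6  29] [276.5862069  152.37931034] [ 633.5 -120.   142. ] [ 638.8 -127.   137. ] [ 633.2 -119.5  142.3]
seat [ 643.99025856 -133.67423395] cap exp [350.8 152.8] [277.  150.3]
[[538.0, -121.0, 334.0], [536.0, -119.0, 326.0], [537.0, -123.0, 316.0], [536.0, -121.0, 308.0], [536.0, -123.0, 299.0]]
handle [ 543.9097976  -121.82836198  217.48261282] 225.50785951435415
```

```bash
python3 -m crank '[[[0.015,-0.001,-0.001,0,0,0,-1],[0.035,-0.001,-0.001,0,0,0,-1],[0.05,-0.001,-0.001,0,0,0,-1],[0.055,-0.001,-0.001,0,0,0,-1],[0.06,-0.001,-0.001,0,0,0,-1],[0.065,-0.001,-0.001,0,0,0,-1],[0.07,-0.001,-0.001,0,0,0,-1],[0.075,-0.001,-0.001,0,0,0,-1],[0.08,-0.001,-0.001,0,0,0,-1]]]'
python3 - <<'E'
from mv import *
plan([(*press(-95,50),250,-108.7)])
E
```

```text
time_s: 13.25
position: [545.9, -126.6, 191.4]
eef_rot: [1.448, 1.039, -1.441]
ft_force: [0.7, 0.1, 2.8]
opening: 0.004
t 13.25 pos [ 545.9 -126.6  191.4] jaw deg -108.6 xaxis [ 0.003  0.003 -1.   ] F [0.7 0.1 2.8] open 0.004 q [-0.44  0.41  1.3   0.    1.43  1.45]
-> [-0.0586, 0.0003, -0.0] [0.002, -0.004, -0.001]
```

```bash
python3 -m crank '[[[0.006,0,0,0,0,0,-1],[0.012,0,0,0,0,0,-1],[0.018,0,0,0,0,0,-1],[0.024,0,0,0,0,0,-1],[0.03,0,0,0,0,0,-1],[0.035,0,0,0,0,0,-1],[0.04,0,0,0,0,0,-1],[0.045,0,0,0,0,0,-1],[0.045,0,0,0,0,0,-1]]]'
python3 - <<'E'
from mv import *
plan([(*press(-95,50),250,-108.7)])
d=get('scene');c=d['color'];cv2.imwrite(f'pics/s12.png',cv2.resize(c[110:230,240:360],None,fx=5,fy=5,interpolation=cv2.INTER_CUBIC))
E
```

```text
time_s: 14.15
position: [545.1, -125.9, 145.2]
eef_rot: [1.447, 1.043, -1.443]
ft_force: [-0.7, 0.1, 0.1]
opening: -0.002
t 14.15 pos [ 545.1 -125.9  145.2] jaw deg -108.6 xaxis [-0.001  0.005 -1.   ] F [-0.7  0.1  0.1] open -0.002 q [-0.44  0.45  1.37  0.    1.32  1.45]
-> [-0.1048, 0.0009, 0.0001] [0.002, -0.005, 0.002]
```

View pics/s12.png

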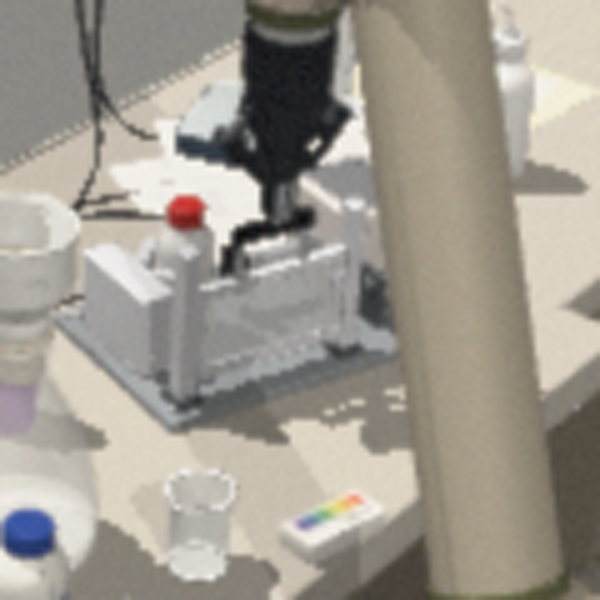

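```bash
python3 -m crank '[[[0.004,0.001,0,0,0,0,-1],[0.007,0.001,0,0,0,0,-1],[0.01,0.001,0,0,0,0,-1],[0.01,0.001,0,0,0,0,-1]]]'
```

```text
time_s: 14.6
position: [546.5, -126.4, 135.7]
eef_rot: [1.447, 1.041, -1.442]
ft_force: [0.5, -0.1, -0.6]
opening: 0.001
```

```bash
python3 -m crank '[[[0.002,0,0,0,0,0,-1],[0.004,0,0,0,0,0,-1],[0.004,0,0,0,0,0,-1]]]'
python3 - <<'E'
from mv import *
d=get('scene');c=d['color'];P=cloud(d);cv2.imwrite(f'pics/s13.png',cv2.resize(c[110:230,240:360],None,fx=5,fy=5,interpolation=cv2.INTER_CUBIC))
m=(c.max(-1)<70)&(P[...,2]>120)&(P[...,2]<240)&(abs(P[...,0]-546)<40)&(abs(P[...,1]+127)<50)
q=P[m&(P[...,2]<175)&(P[...,1]>-110)];print(q[:,2].min(),np.percentile(q[:,2],[10,50,90,98]),len(q))
E
```

```text
time_s: 14.9
position: [546.7, -126.5, 132.0]
eef_rot: [1.447, 1.041, -1.441]
ft_force: [-0.0, -0.6, 0.3]
opening: -0.003
136.4580646414646 [139.74709557 149.49190559 154.73618027 155.92231168] 23
```

View pics/s13.png

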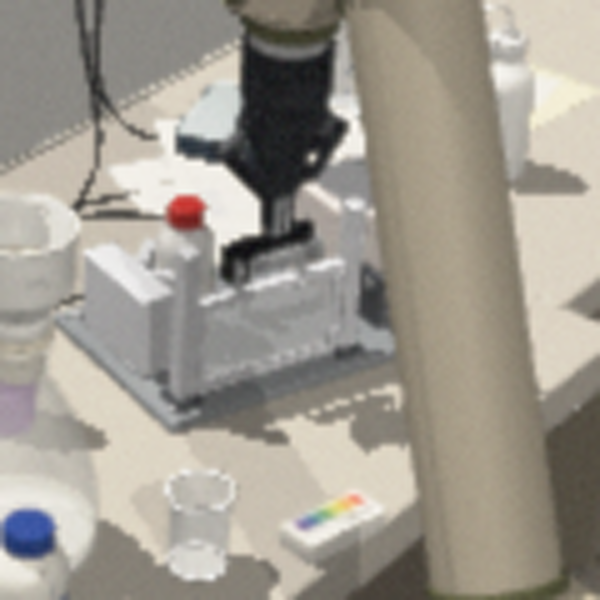

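```bash
python3 -m crank '[[[0.0015,0,0,0,0,0,-1],[0.003,0,0,0,0,0,-1],[0.003,0,0,0,0,0,-1]]]';python3 -m crank '[[[0.0015,0,0,0,0,0,-1],[0.003,0,0,0,0,0,-1],[0.003,0,0,0,0,0,-1]]]'
```

```text
time_s: 15.25
position: [546.8, -126.6, 130.1]
eef_rot: [1.447, 1.039, -1.441]
ft_force: [-3.1, 1.1, 9.6]
opening: -0.003
time_s: 15.55
position: [546.9, -126.7, 129.9]
eef_rot: [1.448, 1.037, -1.439]
ft_force: [-10.5, 3.5, 29.5]
opening: -0.003
```

```bash
python3 -m crank '[[[-0.01,0,0,0,0,0,-1],[-0.03,0,0,0,0,0,-1],[-0.06,0,0,0,0,0,-1],[-0.08,-0.015,0.02,0,0,0,-1],[-0.08,-0.03,0.05,0,0,0,-1],[-0.08,-0.045,0.09,0,0,0,-1],[-0.08,-0.06,0.13,0,0,0,-1],[-0.07,-0.065,0.155,0,0,0,-1],[-0.03,-0.065,0.16,0,0,0,-1],[0.01,-0.065,0.16,0,0,0,-1],[0.04,-0.065,0.16,0,0,0,-1],[0.04,-0.065,0.16,0,0,0,-1]]]'
python3 - <<'E'
from mv import *
plan([(*press(-160,-110),45,-108.7)])
for n in ['top','scene']:
    d=get(n); c=d['color']; np.savez(n+'14.npz',**d)
    a=c[115:245,290:420] if n=='top' else c[110:230,240:360]
    cv2.imwrite(f'pics/{n}14.png',cv2.resize(a,None,fx=4.5,fy=4.5,interpolation=cv2.INTER_CUBIC))
E
```

```text
time_s: 16.75
position: [432.5, -256.0, 82.4]
eef_rot: [1.448, 1.048, -1.445]
ft_force: [-0.7, -0.8, 0.1]
opening: 0.002
t 16.75 pos [ 432.5 -256.    82.4] jaw deg -108.6 xaxis [-0.004  0.009 -1.   ] F [-0.7 -0.8  0.1] open 0.002 q [-0.77  0.44  1.61  0.    1.1   1.12]
-> [0.0373, 0.0013, 0.0015] [0.002, -0.007, 0.007]
```

View pics/scene14.png

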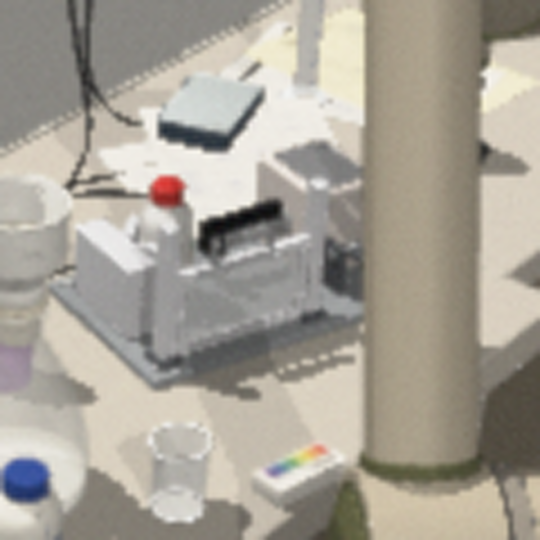

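View pics/top14.png

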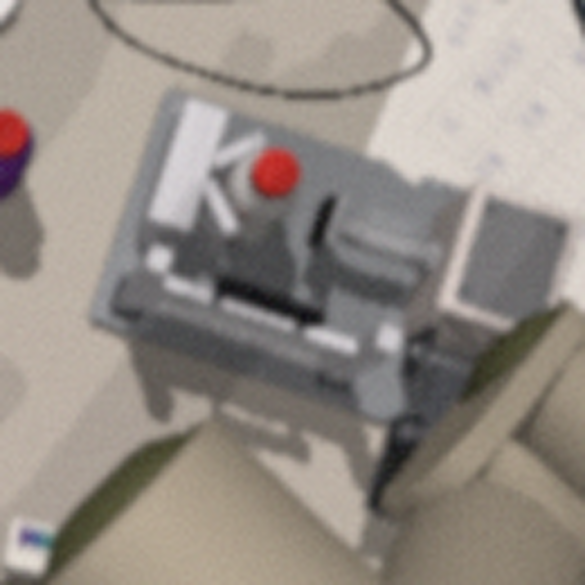

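```bash
python3 - <<'E'
from mv import *
for n in ('top14','scene14'):
    d=dict(np.load(n+'.npz'));P=cloud(d)
    L=(P[...,:2]-PO);c,s=np.cos(TH),np.sin(TH);L=L@np.array([[c,-s],[s,c]])
    m=(abs(L[...,0]+95)<10)&(abs(L[...,1]-50)<38)&(P[...,2]>120)&(d['color'].max(-1)<60); print(n,m.sum(),np.median(P[m][:,2]),np.percentile(P[m][:,2],90))
E
python3 -m crank '[[[0.01,0.001,0.001,0,0,0.005,-1],[0.025,0.001,0.001,0,0,0.005,-1],[0.037,0.001,0.001,0,0,0.005,-1],[0.045,0.001,0.001,0,0,0.005,-1],[0.05,0.0005,0.001,0,0,0.005,-1],[0.055,0,0.001,0,0,0.005,-1],[0.055,0,0.001,0,0,0.005,-1]]]'
```

```text
top14 93 153.1057471978486 156.62753958376328
scene14 48 146.9447799308761 152.8600868698076
time_s: 17.55
position: [434.5, -258.6, 31.1]
eef_rot: [1.449, 1.034, -1.437]
ft_force: [0.4, -1.0, 4.6]
opening: -0.002
```

```bash
python3 -m crank '[[[0.005,0,0,0,0,0,-1],[0.01,0,0,0,0,0,-1],[0.014,0.001,0,0,0,0,-1],[0.017,0.001,0,0,0,0,-1],[0.017,0.001,0,0,0,0,-1]]]'
```

```text
time_s: 18.05
position: [435.8, -259.0, 15.2]
eef_rot: [1.449, 1.033, -1.436]
ft_force: [-1.4, 1.0, 14.5]
opening: 0.001
```

```bash
python3 -m crank '[[[0.002,0.001,0,0,0,0,-1],[0.003,0.001,0,0,0,0,-1],[0.003,0.001,0,0,0,0,-1]]]'; python3 -m crank '[[[0.0015,0,0,0,0,0,-1],[0.0015,0,0,0,0,0,-1]]]'
python3 - <<'E'
from mv import *
for n in ['top','scene']:
    d=get(n); c=d['color']
    a=c[115:245,290:420] if n=='top' else c[110:230,240:360]
    cv2.imwrite(f'pics/{n}15.png',cv2.resize(a,None,fx=4.5,fy=4.5,interpolation=cv2.INTER_CUBIC))
E
```

```text
time_s: 18.35
position: [436.1, -259.2, 14.3]
eef_rot: [1.448, 1.033, -1.437]
ft_force: [-11.1, 6.6, 41.2]
opening: -0.001
time_s: 18.55
position: [436.1, -259.2, 13.9]
eef_rot: [1.447, 1.032, -1.436]
ft_force: [-14.4, 9.3, 53.6]
opening: 0.003
```

View pics/top15.png

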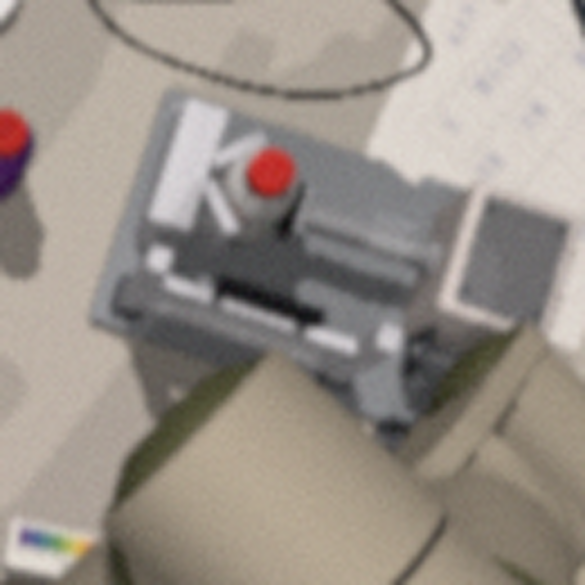

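```bash
python3 -m crank '[[[-0.002,-0.001,0,0,0,0,-1],[-0.002,-0.001,0,0,0,0,-1],[-0.002,-0.001,0,0,0,0,-1],[-0.002,-0.001,0,0,0,0,-1],[-0.002,-0.001,0,0,0,0,-1],[-0.002,-0.001,0,0,0,0,-1],[-0.002,-0.001,0,0,0,0,-1],[-0.002,-0.001,0,0,0,0,-1],[-0.002,-0.001,0,0,0,0,-1],[-0.002,-0.001,0,0,0,0,-1],[-0.002,-0.001,0,0,0,0,-1],[-0.002,-0.001,0,0,0,0,-1]]]'
```

```text
time_s: 19.85
position: [435.9, -259.1, 14.5]
eef_rot: [1.448, 1.031, -1.436]
ft_force: [-6.2, 5.9, 35.2]
opening: -0.001
```

Held on the stop for over a second; now release gently and retreat.

```bash
python3 -m crank '[[[-0.004,0,0,0,0,0,-1],[-0.009,0,0,0,0,0,-1],[-0.014,0,0,0,0,0,-1],[-0.019,0,0,0,0,0,-1],[-0.025,0,0,0,0,0,-1],[-0.04,0,0,0,0,0,-1],[-0.07,0,0,0,0,0,-1],[-0.11,-0.01,0,0,0,0,-1],[-0.14,-0.04,0,0,0,0,-1],[-0.16,-0.08,0,0,0,0,-1],[-0.16,-0.1,0,0,0,0,-1],[-0.16,-0.1,0,0,0,0,-1]]]'
python3 -m crank '[[[0,0,0.05,0,0,0,-1],[0,0,0.1,0,0,0,-1],[0,0,0.15,0,0,0,-1],[0,0,0.18,0,0,0,-1],[0,0,0.18,0,0,0,-1],[0,0,0.18,0,0,0,-1]]]'
python3 - <<'E'
from mv import *
plan([])
for n in ['top','scene']:
    d=get(n); c=d['color']; P=cloud(d)
    L=(P[...,:2]-PO);cc,s=np.cos(TH),np.sin(TH);L=L@np.array([[cc,-s],[s,cc]])
    m=(abs(L[...,0]+160)<30)&(abs(L[...,1]+110)<28); print(n,'pad z',np.median(P[m][:,2]))
    a=c[115:250,220:420] if n=='top' else c[110:260,200:350]
    cv2.imwrite(f'pics/{n}16.png',cv2.resize(a,None,fx=4,fy=4,interpolation=cv2.INTER_CUBIC))
E
```

```text
time_s: 21.05
position: [337.8, -225.9, 171.2]
eef_rot: [1.45, 1.035, -1.438]
ft_force: [0.3, -0.2, -0.2]
opening: -0.004
time_s: 21.65
position: [282.2, -397.5, 169.0]
eef_rot: [1.451, 1.037, -1.438]
ft_force: [0.5, 0.2, -0.1]
opening: -0.002
t 21.65 pos [ 282.2 -397.5  169. ] jaw deg -108.6 xaxis [ 0.006  0.004 -1.   ] F [ 0.5  0.2 -0.1] open -0.002 q [-1.2   0.31  1.53  0.01  1.31  0.69]
top pad z 59.94056003199171
scene pad z -799.4675972101554
```

View pics/top16.png

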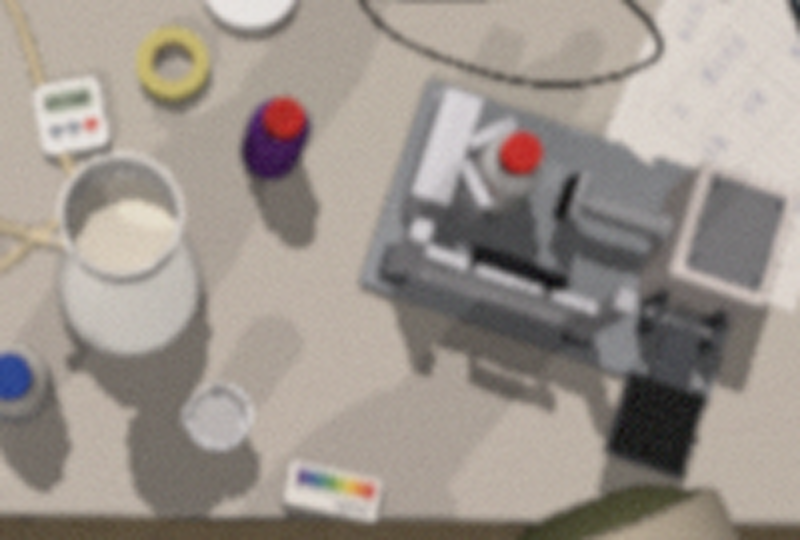

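View pics/scene16.png

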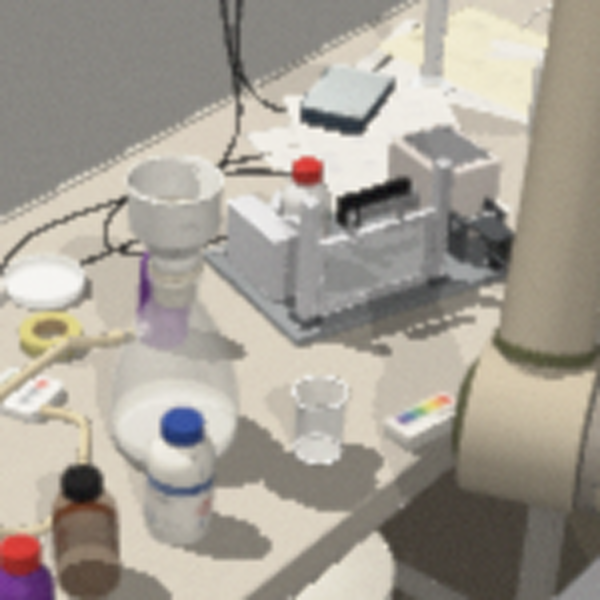

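Both views show the bottle upright in the V (top crop 520,153), the guard down, the pedal pad back at z = 60 mm, and the bystanders unmoved. I'm handing in.

```bash
python3 -c "
from plant import job_done; print(job_done())"
```

```text
the job is handed in; nothing more can be done
None
```

The job is done and handed in at about 21.7 s. I gripped the slim white bottle by its red cap and stood it in the V cradle. I then pushed the guard down by its handle bar until it met its stop. After that I held the pedal on its stop for over a second, with the stamp on the bottle, and let it spring back.

**Last checks:**
- **Bottle:** it stands upright in the V, with its cap about 3 mm from the seat in the top view, measured just after I let go of it.
- **Guard:** the top of the handle bar is at about 153 mm, against 154 mm expected when fully down.
- **Pedal:** the pad is back at 60 mm, its rest height.
- **Bystanders and arm:** the bystanders look unmoved, and the arm is clear with about zero force on it.

**Disagreements and unconfirmed points:**
- **Finger length:** the fingertips stood about 24 mm (shut) to 30 mm (part open) behind the reported TCP. I set the grasp height from the images, and the push heights from touch.
- **Scene-camera offset:** the scene camera put the cap about 10–15 mm off the top view. I put this down to it seeing the cap's near side, and used the top view.
- **Scene-camera pedal reading:** its final pad height was invalid because the arm blocked the view, so the pedal check rests on the top view alone.
- **Pedal force:** the push on the stop briefly reached about 54 N vertically at the fingertips, more than needed. I eased it to about 35 N for the hold.
- **Stamp force:** I could not measure the stamp's force on the bottle. I only saw the stamp meet the bottle in the top view while the pedal was on its stop.

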